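Hold a microphone housing home in the free assembly fixture

ROBOT

A 6-joint arm with a two-finger parallel gripper is mounted at the origin on the work surface. World frame = base frame: x ahead of the robot, y to its left, z up, the work surface at z = 0. Lengths are in m, angles in rad, forces in N, time in s.
With the tool pointing down it reaches from about 0.375 to 0.925 m from the base axis. Payload 5.7 kg.
Tool frame: the origin (TCP) lies at the very end of the fingers, on their centre line; the grasp point (between the pads) lies 19 mm behind it (robot.grip_depth is the distance from the TCP to the grasp point, in m); z points along the fingers, y is the line along which they close (so a half turn about z gives the same grasp; the last joint's range is limited). The gripper opens to 85 mm and grips with 20 to 120 N. Pads are 22 mm wide; open, the fingers measure 114 mm over their backs; the gripper's body (76 mm by 85 mm) begins 54 mm behind the grasp point. The pads swing forward as they close: fully open they stand 13 mm farther back than shut.
Start: joints at [1.096, 0.359, 1.51, -0, 1.272, -0.115], TCP at [0.211, 0.562, 0.231] pointing down, gripper open.
Joint ranges: [-2.97, 2.97], [-1.01, 2.36], [0.21, 2.38], [-0.96, 4.11], [0.2, 2.71], [-2.98, 2.98]. Speed limits (rad/s): [2.39, 2.39, 3.14, 3.14, 3.14, 3.14].

INTERFACE

Orientations are given as a 3x3 rotation matrix whose columns are the frame's x, y, z axes.
In Python, from plant import robot gives the robot as it stands.
- The arm moves only by the tool apply_moves, never from a script. Its argument "commands" is a list of rows, each a list of 3 entries, a list of its own where there are three numbers: the closure, from 0 (fully open) to 1 (shut), then the shift along the tool's x, y, z normalised to -1 to 1, where 1 is 500 mm, then the turn, a rotation vector about the tool's x, y, z normalised to -1 to 1, where 1 is pi/2 rad. In form: [[hand, [x, y, z], [rx, ry, rz]], ...]. A call has 1 to 20 rows; each row is the pose to reach, as a shift and turn from the pose commanded when the call began, along the tool's axes at that moment; what a row does not reach only later rows make up. A row lasts 1/8 s, in which the tool goes at most 62.5 mm and 10.7 degrees, less where a joint would pass 70% of its speed; a pose out of reach is approached as far as the arm can. A call with a number of a shift or a turn outside -1 to 1 is refused whole. A call with a gripper value outside its range is refused whole. The fingers move at their own pace and stop on an object; "grip_force" is the grip in N (left out, the last holds). Time passes only in rows, so rows that repeat a pose let the fingers close. It gives the time, the measured TCP pose, the force, the opening and the grip force at its end, in the units of the state.
- robot.get_obs(): the state, without advancing time (a new reading comes with each control period).
- robot.capture(name): name is "scene" or "top"; returns the picture (480x640x3 uint8, red, green, blue); there is no depth.
- robot.camera_model(name): a dict with "fx", "fy", "cx", "cy" (pixels), "pose" (4x4, takes a point from camera to world coordinates). Camera axes: x right, y up, looking along -z (the intrinsics and any distortion apply to the point x, -y, -z); pixel columns grow to the right and rows downward; lengths in m; the calibration is good to about 2 mm. A picture is of the moment at which its call begins. camera_model takes no time and is no camera call.
- robot.job_done(): hands the job in; it is judged then, once.
The state is a dict: "t": time; "joint_positions": joint angles; "joint_velocities": joint speeds; "joint_efforts": joint torques, N m; "ee_pos": TCP position; "ee_rot": TCP orientation; "wrist_force": force on the tool from outside, world axes, zero at the start; "torque": the same for the moment, N m; "grip_width": finger opening in m; "finger_force": force on a finger pad.
Only numpy, scipy, OpenCV 4.12 (cv2) and the standard library are available. Lean on these libraries where they do the work, as an engineer would, in place of code of your own. Each camera call takes 0.05 s, during which the arm holds its last target. There are 200 camera calls.

TASK

Put the loose microphone housing, the one with empty screw holes, flat on the plate of the free assembly fixture and push it fully home into the corner, its long side flush against the long stop and its brass-socket end against the short stop. Finish while still holding it there with light, steady pressure on both stops at once, ready for its screws to be driven: do not let go. Leave the finished housing in the other fixture, the screw tray and the gooseneck microphone where they are.

Things in the scene. Friction and masses are not known exactly. Their poses are not given: they have to be found in the camera images.
- unit: loose housing, charcoal plastic, about 0.28 kg, 110 (x) x 58 (y) x 44 mm, face down, four empty black screw holes in its grey top. Origin: centre of its underside; x to the brass-socket end. Starts on the bench between the fixtures, socket roughly away from the robot. Gripped across its 58 mm with the fingertips 16 mm or more above its underside, the fingers clear the 14 mm stops
- unit_socket (a point): outer end of the loose housing's brass socket, at x = +68, z = +30 mm in the housing's frame. The socket is 11 mm thick and sticks out 13 mm from the end face, high enough to pass over a stop
- finished: finished housing, already fully home in one of the two fixtures (its origin then about 6 mm from that fixture's origin in plan). Same size, axes and origin as the loose one, but with four steel screw heads and a green dot on top. Not fastened: leave it alone
- fixture_1: one of two identical fixed fixtures; one holds the finished housing, the other is free (sides change). Red-brown plate 170 (x) x 110 (y) x 12 mm with a long and a short aluminium stop, 14 mm high, at right angles on top. Origin: centre of the underside. Inner faces: long stop y = +35 mm, short stop x = +58 mm; a housing fully home has its origin at (+3, +6, +12) mm, axes parallel. Other sides open
- fixture_2: the other fixture, same in every way as fixture_1 (same sizes, axes and stop positions): x along the plate's length to the short stop, y to the long stop, z up. Plastic drags on plate and stops (friction about 0.6): a housing pressed hard down, or hard on one stop, does not slide freely to the other
- fixture_1_long_stop: long stop rail of fixture_1: aluminium, 90 (x) x 12 (y) x 14 mm (z), axes as the fixture's. Origin: centre of its underside, on the plate's top, at x = 0, y = +41 mm in the fixture
- fixture_1_short_stop: short stop rail of fixture_1: aluminium, 12 (x) x 50 (y) x 14 mm (z), axes as the fixture's. Origin: centre of its underside, on the plate's top, at x = +64, y = +5 mm in the fixture
- fixture_2_long_stop: long stop rail of fixture_2: aluminium, 90 (x) x 12 (y) x 14 mm (z), axes as the fixture's. Origin: centre of its underside, on the plate's top, at x = 0, y = +41 mm in the fixture
- fixture_2_short_stop: short stop rail of fixture_2: aluminium, 12 (x) x 50 (y) x 14 mm (z), axes as the fixture's. Origin: centre of its underside, on the plate's top, at x = +64, y = +5 mm in the fixture
- screw_tray: blue open screw tray 75 (x) x 110 (y) x 24 mm with small screws, loose, beyond the housing; origin: centre of its underside. Leave it alone
- mic: black gooseneck microphone lying on the bench to the robot's right, loose: a round pod 50 mm across and 18 mm high with a thin curved stem about 195 mm long along its x. Origin: centre of the pod's underside. Leave it alone

How it is judged:
At the end, for the whole second after the job is handed in: Housing flat on the free fixture's plate (2.5 mm, 2 degrees), within 2.5 mm of fully home both ways and 1.4 degrees of square, socket end at the short stop, pressing on the long and the short stop with 1.5 to 40 N each, still, fingers still on it, through the last second (((contact force between unit and fixture_1_long_stop between 1.5 and 40 N and contact force between unit and fixture_1_short_stop between 1.5 and 40 N and angle between the x axis of unit and the x axis of fixture_1, either way round below 0.025 rad and x of unit in the frame of fixture_1 between 0.0005 and 0.0055 m and y of unit in the frame of fixture_1 between 0.0035 and 0.0085 m and z of unit in the frame of fixture_1 between 0.01 and 0.0145 m and x of unit_socket in the frame of fixture_1 above 0.05 m) or (contact force between unit and fixture_2_long_stop between 1.5 and 40 N and contact force between unit and fixture_2_short_stop between 1.5 and 40 N and angle between the x axis of unit and the x axis of fixture_2, either way round below 0.025 rad and x of unit in the frame of fixture_2 between 0.0005 and 0.0055 m and y of unit in the frame of fixture_2 between 0.0035 and 0.0085 m and z of unit in the frame of fixture_2 between 0.01 and 0.0145 m and x of unit_socket in the frame of fixture_2 above 0.05 m)) and contact force between the fingers and unit above 1 N and linear speed of unit below 0.01 m/s and angle between unit's own z axis and vertical below 0.035 rad); the arm keeps its last pose, push and grip.
It fails at once if the finished housing is moved more than 10 mm (distance of finished from where it was at the start of the episode above 0.01 m).
It fails at once if the screw tray is moved more than 20 mm (distance of screw_tray from where it was at the start of the episode above 0.02 m).
It fails at once if the gooseneck microphone is moved more than 20 mm (distance of mic from where it was at the start of the episode above 0.02 m).
It also fails if it takes over 43 s, if anything falls off the work surface, if the arm or the gripper's body presses on something with over 40 N, if the wrist force passes 120 N, or if a joint passes its speed limit or range.

## Working session

There is one attempt and no reset: what is moved stays moved. The work goes in short steps, Python scripts to look and compute and a tool call to move; the robot and the scene stay as the last step left them, time stands still between calls to the robot, and variables do not carry over. Pictures are saved under pics/ and viewed, at most 10 in all, crops included, and the job is handed in when it is done.

Besides the shell and the picture viewer there is one more tool, called after ">>>" as name(argument=value, ...) on one line, values as JSON. apply_moves: Moves the arm, as the interface text tells. Scaled input: -1 to 1 covers 500 mm each way for a shift and pi/2 rad each way for a turn. Its arguments: {"type":"object","properties":{"commands":{"type":"array"},"grip_force":{"type":"number"}},"required":["commands"]}

```bash
mkdir -p pics; python3 - <<'E'
from plant import robot
import cv2
for n in("scene","top"):
    im=robot.capture(n); cv2.imwrite(f"pics/{n}0.png",im[...,::-1])
    m=robot.camera_model(n); print(n,m)
o=robot.get_obs(); print(o["ee_pos"],o["ee_rot"],o["grip_width"],o["t"],robot.grip_depth)
E
```

```text
scene {'fx': 453.3302660533196, 'fy': 453.3302660533196, 'cx': 309.7020662296239, 'cy': 233.81343544182766, 'pose': array([[ 0.49254177, -0.6645029 ,  0.5619951 ,  1.11570539],
       [ 0.87014696,  0.38767394, -0.30422554, -0.31669851],
       [-0.0157121 ,  0.63886212,  0.76916079,  0.76775694],
       [ 0.        ,  0.        ,  0.        ,  1.        ]])}
top {'fx': 447.04078825442593, 'fy': 447.04078825442593, 'cx': 326.23454795022747, 'cy': 242.07543736894448, 'pose': array([[ 0.01698178,  0.98265234, -0.18467807,  0.43202292],
       [-0.9997375 ,  0.01384642, -0.01825394, -0.04773345],
       [-0.01538015,  0.18493958,  0.98262953,  0.96117929],
       [ 0.        ,  0.        ,  0.        ,  1.        ]])}
[0.21100363 0.56101778 0.23053965] [[-9.35965775e-01  3.52090242e-01 -7.28410414e-04]
 [ 3.52090960e-01  9.35964601e-01 -1.49039591e-03]
 [ 1.57012505e-04 -1.65142629e-03 -9.99998624e-01]] 0.08529414997490206 0.1 0.0187
```

View pics/top0.png

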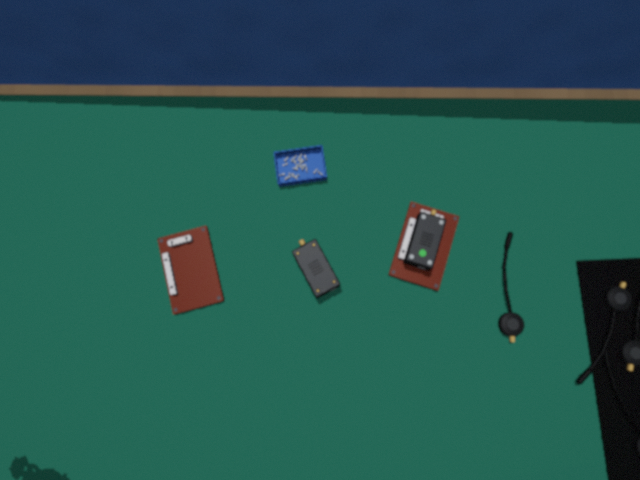

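View pics/scene0.png

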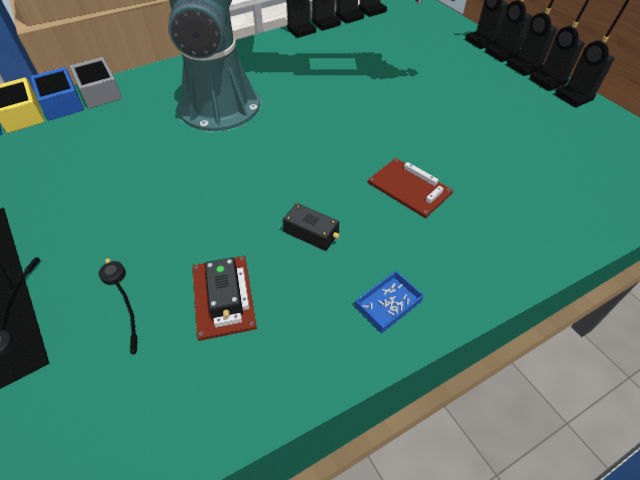

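The top view shows the free fixture at about (190,270), with its long stop on the left and short stop at the far end. The loose unit is at (316,268) with its socket at (302,242). The finished housing is in the right fixture at (425,243). The scene view agrees: free plate (410,187), unit (311,226).

```bash
python3 - <<'E'
import cv2,numpy as np
a=cv2.imread("pics/top0.png");b=cv2.imread("pics/scene0.png")
def c(im,u,v): return cv2.resize(im[v:v+75,u:u+100],None,fx=4,fy=4,interpolation=cv2.INTER_CUBIC)
# crops 100x75 at 4x
m=np.vstack([np.hstack([c(a,268,230),c(a,140,222)]),np.hstack([c(b,262,190),c(b,360,148)])])
m=np.clip(m*1.6,0,255).astype(np.uint8)
cv2.imwrite("pics/crop.png",m)
E
```

```text
(no output)
```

View pics/crop.png

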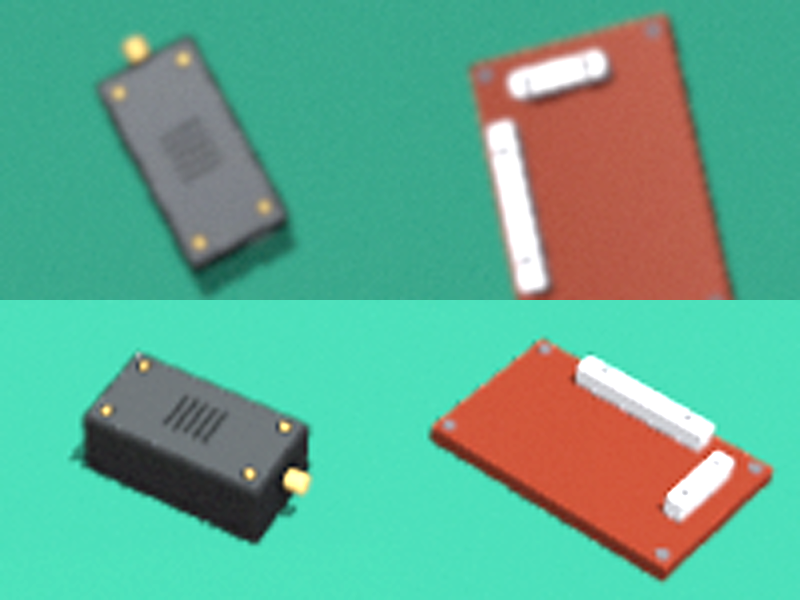

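The crop shows four brass screw rings on the unit and four grey corner screws on the plate. I'll refine these points and triangulate them across both views.

```bash
cat > h.py <<'E'
import cv2,numpy as np
from plant import robot
M={n:robot.camera_model(n) for n in("scene","top")}
def ray(n,p):
    m=M[n];R=m["pose"][:3,:3]
    d=R@np.array([(p[0]-m["cx"])/m["fx"],-(p[1]-m["cy"])/m["fy"],-1]);return m["pose"][:3,3],d/np.linalg.norm(d)
def onz(n,p,z):
    o,d=ray(n,p);return o+d*(z-o[2])/d[2]
def tri(pt,ps):
    A=0;b=0;rs=[ray("top",pt),ray("scene",ps)]
    for o,d in rs:
        P=np.eye(3)-np.outer(d,d);A=A+P;b=b+P@o
    X=np.linalg.solve(A,b)
    return X,max(np.linalg.norm(np.cross(X-o,d)) for o,d in rs)
def refine(w,p,r=2,it=3):
    p=np.array(p,float)
    for _ in range(it):
        u,v=np.round(p).astype(int);k=w[v-r:v+r+1,u-r:u+r+1].astype(float);k=np.clip(k-np.percentile(k,40),0,None)
        V,U=np.mgrid[v-r:v+r+1,u-r:u+r+1];p=np.array([(k*U).sum(),(k*V).sum()])/k.sum()
    return p
E
python3 - <<'E'
from h import *
a=cv2.imread("pics/top0.png").astype(float);b=cv2.imread("pics/scene0.png").astype(float)
C=lambda x,y,ox,oy:((x+.5)/4-.5+ox,(y+.5)/4-.5+oy)
br=lambda i:i[...,2]-i[...,0]
ut=[refine(br(a),C(x,y,268,230)) for x,y in[(118,93),(183,59),(264,207),(199,243)]]
us=[refine(br(b),C(x,y-300,262,190)) for x,y in[(285,427),(249,474),(106,411),(143,366)]]
U=[]
for p,q in zip(ut,us):
    X,e=tri(p,q);U.append(X);print("unit",p.round(2),q.round(2),X.round(4),round(e,4))
U=np.array(U);print("centre",U.mean(0));f=(U[0]+U[1]-U[2]-U[3])/2;l=(U[0]+U[3]-U[1]-U[2])/2
print("yaw",np.arctan2(f[1],f[0]),np.arctan2(-l[0],l[1]),"len",np.linalg.norm(f),np.linalg.norm(l))
# plate screws
gt=lambda i:i[...,0]*1+i[...,1]
# +x+y, +x-y, -x-y, -x+y ; top rear seeds from bench view (219,299),(177,309)
pt=[refine(gt(a),C(485,75,140,222)),refine(gt(a),C(652,32,140,222)),None,None]
pt=[refine(gt(a),C(x,y,140,222)) for x,y in[(85,75),(252,32)]]
pt=[refine(gt(a),s) for s in[(161,240),(202.8,229.5),(219,296),(177,307)]]
ps=[refine(gt(b),C(x-400,y-300,360,148)) for x,y in[(756,467),(661,553),(448,425),(545,348)]]
P=[]
for p,q in zip(pt,ps):
    X,e=tri(p,q);P.append(X);print("plate",p.round(2),q.round(2),X.round(4),round(e,4))
P=np.array(P);print("centre",P.mean(0));f=(P[0]+P[1]-P[2]-P[3])/2;l=(P[0]+P[3]-P[1]-P[2])/2
print("yaw",np.arctan2(f[1],f[0]),np.arctan2(-l[0],l[1]),"len",np.linalg.norm(f),np.linalg.norm(l))
# plate outline top view
hsv=cv2.cvtColor(cv2.imread("pics/top0.png"),cv2.COLOR_BGR2HSV)
m=((hsv[...,0]<12)&(hsv[...,1]>120)&(hsv[...,2]>50)).astype(np.uint8);m[:, 240:]=0;m[:220]=0
c=max(cv2.findContours(m,0,1)[0],key=cv2.contourArea);bx=cv2.boxPoints(cv2.minAreaRect(c));print(bx)
w=np.array([onz("top",x,.012) for x in bx]);print(w.round(4),w.mean(0))
for n,i in(("t",a),("s",b)):pass
E
```

```text
unit [297.29 252.77] [332.81 221.19] [0.581  0.0292 0.0436] 0.0001
unit [313.36 244.35] [324.01 232.99] [ 0.5994 -0.0036  0.0434] 0.0003
unit [333.61 281.26] [288.22 217.16] [ 0.5228 -0.0472  0.0434] 0.0001
unit [317.38 290.19] [297.69 205.95] [ 0.5041 -0.0141  0.0434] 0.0002
centre [ 0.55181938 -0.00891269  0.0434505 ]
yaw 0.5147478488370948 0.5129016806176216 len 0.08819015805869046 0.03787434172584425
plate [160.67 240.1 ] [450.4  185.97] [0.6094 0.3291 0.022 ] 0.003
plate [202.81 228.88] [425.18 211.03] [0.6361 0.24   0.0113] 0.0
plate [218.37 297.55] [370.62 177.29] [0.4869 0.1946 0.0161] 0.0009
plate [175.   309.37] [396.22 156.77] [0.4617 0.2851 0.0209] 0.0015
centre [0.54851972 0.26218318 0.01758037]
yaw 0.2923370402064463 0.2813308311809968 len 0.15500638463848418 0.09384484876660586
[[156.20435 237.499  ]
 [206.21219 226.13358]
 [223.501   302.2043 ]
 [173.49316 313.56973]]
[[0.6153 0.3404 0.012 ]
 [0.6422 0.2327 0.012 ]
 [0.478  0.185  0.012 ]
 [0.4525 0.2894 0.012 ]] [0.54699092 0.26186276 0.012     ]
```

```bash
python3 - <<'E'
from h import *
S={}
for n in("top","scene"):
    im=cv2.imread(f"pics/{n}0.png");h=cv2.cvtColor(im,cv2.COLOR_BGR2HSV)
    m=((h[...,1]<70)&(h[...,2]>(110 if n=="top" else 150))).astype(np.uint8)
    k=np.zeros_like(m)
    (k[215:320,145:240] if n=="top" else k[150:225,360:460])[:]=1
    cs=sorted([c for c in cv2.findContours(m*k,0,1)[0] if cv2.contourArea(c)>20],key=cv2.contourArea)[::-1]
    for c in cs[:2]:
        r=cv2.minAreaRect(c);mo=cv2.moments(c)
        print(n,cv2.contourArea(c),r)
        w=np.array([onz(n,x,.026) for x in cv2.boxPoints(r)])
        i=np.argsort([np.linalg.norm(w[0]-w[j]) for j in range(4)])
        a=w[i[2]]-w[0] if 0 else None
        e=[w[1]-w[0],w[2]-w[1]];L=max(e,key=np.linalg.norm);print(" centre",w.mean(0).round(4),"dims",[round(np.linalg.norm(x),4) for x in e],"dir",np.arctan2(L[1],L[0])%np.pi)
E
```

```text
top 294.0 ((168.37770080566406, 273.2129821777344), (43.72779083251953, 7.913424491882324), 78.2317123413086)
 centre [0.5366 0.3022 0.026 ] dims [np.float64(0.0167), np.float64(0.0943)] dir 0.28294125519730917
top 155.5 ((178.93362426757812, 239.75106811523438), (7.472216606140137, 25.250938415527344), 75.0685806274414)
 centre [0.6084 0.2852 0.026 ] dims [np.float64(0.0536), np.float64(0.0166)] dir 1.853417095172118
scene 134.5 ((421.2807312011719, 171.87005615234375), (37.0562629699707, 5.161748886108398), 30.65066909790039)
 centre [0.5398 0.3011 0.026 ] dims [np.float64(0.0182), np.float64(0.0943)] dir 0.2522447171357191
scene 102.5 ((435.0470886230469, 192.8882598876953), (7.050240516662598, 18.22216033935547), 49.398704528808594)
 centre [0.6122 0.2844 0.026 ] dims [np.float64(0.0539), np.float64(0.0192)] dir 1.8365368654343874
```

>>> apply_moves(commands=[[0, [-0.52, -0.413, 0.1], [0, 0, -0.556]], [0, [-0.52, -0.413, 0.1], [0, 0, -0.556]], [0, [-0.52, -0.413, 0.1], [0, 0, -0.556]], [0, [-0.52, -0.413, 0.1], [0, 0, -0.556]], [0, [-0.52, -0.413, 0.1], [0, 0, -0.556]], [0, [-0.52, -0.413, 0.1], [0, 0, -0.556]], [0, [-0.52, -0.413, 0.1], [0, 0, -0.556]]])

```text
t: 0.98
ee_pos: [0.3826, 0.2741, 0.1806]
ee_rot: [[-0.873, -0.488, -0.001], [-0.488, 0.873, -0.001], [0.002, -0.001, -1.0]]
wrist_force: [0.0, 0.4, 0.1]
grip_width: 0.0853
finger_force: 0.0
```

```bash
cat >> h.py <<'E'
def go(p,yang):
    "normalised tool shift and turn to TCP point p, tool y at world angle yang, pointing down"
    from scipy.spatial.transform import Rotation as Ro
    o=robot.get_obs();R=np.array(o["ee_rot"]);e=np.array(o["ee_pos"])
    y=np.array([np.cos(yang),np.sin(yang),0]);z=np.array([0,0,-1.]);T=np.c_[np.cross(y,z),y,z]
    print("t",o["t"],"ee",e.round(4),"shift",(R.T@(np.array(p)-e)/.5).round(4),"turn",(Ro.from_matrix(R.T@T).as_rotvec()/(np.pi/2)).round(4),"F",np.round(o["wrist_force"],2),"w",o["grip_width"],o["finger_force"])
E
python3 -c "
from h import *
go([.5518,-.0089,.10],.514+np.pi/2)"
```

```text
t 0.975 ee [0.3826 0.2741 0.1806] shift [-0.0197 -0.6591  0.1616] turn [-0.0004 -0.0011 -0.003 ] F [0.02 0.44 0.1 ] w 0.08531651168372993 0.0
```

>>> apply_moves(commands=[[0, [-0.02, -0.659, 0.16], [0, 0, -0.003]], [0, [-0.02, -0.659, 0.16], [0, 0, -0.003]], [0, [-0.02, -0.659, 0.16], [0, 0, -0.003]], [0, [-0.02, -0.659, 0.16], [0, 0, -0.003]], [0, [-0.02, -0.659, 0.16], [0, 0, -0.003]], [0, [-0.02, -0.659, 0.16], [0, 0, -0.003]], [0, [-0.02, -0.659, 0.16], [0, 0, -0.003]], [0, [-0.02, -0.659, 0.16], [0, 0, -0.003]]])

```text
t: 1.98
ee_pos: [0.5517, -0.004, 0.1012]
ee_rot: [[-0.868, -0.496, -0.001], [-0.496, 0.868, 0.001], [0.001, 0.001, -1.0]]
wrist_force: [-0.7, -0.1, -0.2]
grip_width: 0.0857
finger_force: 0.0
```

```bash
python3 -c "
from h import *
go([.5518,-.0089,.014],.514+np.pi/2)"
```

```text
t 1.975 ee [ 0.5517 -0.004   0.1012] shift [ 0.0046 -0.0087  0.1744] turn [ 0.0007 -0.0005  0.003 ] F [-0.68 -0.09 -0.21] w 0.08571061865795794 0.0
```

>>> apply_moves(commands=[[0, [0, 0, 0.02], [0, 0, 0]], [0, [0, 0, 0.06], [0, 0, 0]], [0, [0, 0, 0.1], [0, 0, 0]]])

```text
t: 2.35
ee_pos: [0.552, -0.0041, 0.0508]
ee_rot: [[-0.868, -0.497, 0.0], [-0.497, 0.868, 0.0], [-0.0, -0.0, -1.0]]
wrist_force: [0.8, 0.2, -0.1]
grip_width: 0.0855
finger_force: 0.0
```

```bash
python3 -c "
from h import *
go([.5518,-.0089,.014],.514+np.pi/2)"
```

```text
t 2.35 ee [ 0.552  -0.0041  0.0508] shift [ 0.0051 -0.0081  0.0736] turn [-0.0001  0.0002  0.0037] F [ 0.77  0.21 -0.13] w 0.08546170249098346 0.0
```

>>> apply_moves(commands=[[0, [0.005, -0.008, 0.0], [0, 0, 0.004]], [0, [0.005, -0.008, 0.03], [0, 0, 0.004]], [0, [0.005, -0.008, 0.06], [0, 0, 0.004]], [0, [0.005, -0.008, 0.074], [0, 0, 0.004]], [0, [0.005, -0.008, 0.074], [0, 0, 0.004]], [0.6, [0.005, -0.008, 0.074], [0, 0, 0.004]], [0.6, [0.005, -0.008, 0.074], [0, 0, 0.004]], [0.6, [0.005, -0.008, 0.074], [0, 0, 0.004]], [0.6, [0.005, -0.008, 0.074], [0, 0, 0.004]], [0.6, [0.005, -0.008, 0.074], [0, 0, 0.004]], [0.6, [0.005, -0.008, 0.074], [0, 0, 0.004]]], grip_force=60)

```text
t: 3.72
ee_pos: [0.5526, -0.0099, 0.015]
ee_rot: [[-0.872, -0.49, 0.001], [-0.49, 0.872, 0.0], [-0.001, -0.0, -1.0]]
wrist_force: [-1.6, 1.6, 6.1]
grip_width: 0.0569
finger_force: 65.7
```

```bash
python3 - <<'E'
from h import *
go([.5518,-.0089,.014],.514+np.pi/2)
im=robot.capture("scene")[...,::-1];cv2.imwrite("pics/g.png",cv2.resize(im[130:280,220:400],None,fx=4,fy=4,interpolation=cv2.INTER_CUBIC))
E
```

```text
t 3.725 ee [ 0.5526 -0.0099  0.015 ] shift [0.0003 0.0026 0.002 ] turn [-0.0002  0.0004 -0.0014] F [-1.63  1.58  6.08] w 0.056877904364152035 65.70183634757996
```

View pics/g.png

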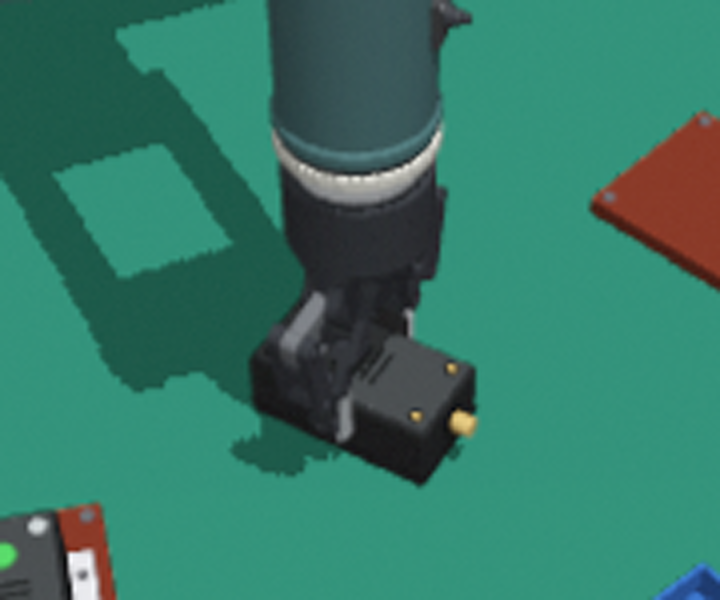

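Grip is good, but the tips sit only about 15 mm up (stops 14 mm). I'll regrip 5 mm higher.

>>> apply_moves(commands=[[0.15, [0, 0, 0], [0, 0, 0]], [0.15, [0, 0, 0], [0, 0, 0]], [0.15, [0, 0, -0.005], [0, 0, 0]], [0.15, [0, 0, -0.01], [0, 0, 0]], [0.15, [0, 0, -0.01], [0, 0, 0]], [0.6, [0, 0, -0.01], [0, 0, 0]], [0.6, [0, 0, -0.01], [0, 0, 0]], [0.6, [0, 0, -0.01], [0, 0, 0]], [0.6, [0, 0, -0.01], [0, 0, 0]], [0.6, [0, 0, -0.01], [0, 0, 0]]], grip_force=60)

```text
t: 5.03
ee_pos: [0.5524, -0.0101, 0.0197]
ee_rot: [[-0.872, -0.49, 0.0], [-0.49, 0.872, -0.0], [-0.0, -0.0, -1.0]]
wrist_force: [-0.3, 0.1, 5.1]
grip_width: 0.0568
finger_force: 64.7
```

>>> apply_moves(commands=[[0.6, [0, 0, -0.03], [0, 0, 0]], [0.6, [0, 0, -0.08], [0, 0, 0]], [0.6, [0, 0, -0.16], [0, 0, 0]], [0.6, [0, 0, -0.16], [0, 0, 0]]])

```text
t: 5.52
ee_pos: [0.5547, -0.0104, 0.1024]
ee_rot: [[-0.872, -0.49, 0.006], [-0.49, 0.872, -0.001], [-0.005, -0.004, -1.0]]
wrist_force: [1.1, -0.0, -4.6]
grip_width: 0.0568
finger_force: 65.7
```

```bash
python3 - <<'E'
from h import *
# pre-place: unit origin ~15 mm short of home on both axes
th=.284;x=np.array([np.cos(th),np.sin(th)]);y=np.array([-x[1],x[0]]);O=np.array([.548,.2624])
t=O+x*-.012+y*-.009;print(t, O+x*.003+y*.006)
go([*t,.10],th+np.pi/2)
E
```

```text
[0.53900247 0.25039815] [0.54919864 0.26900025]
t 5.525 ee [ 0.5547 -0.0104  0.1024] shift [-0.2282  0.47    0.004 ] turn [-0.0021  0.0034  0.1452] F [ 1.09 -0.03 -4.6 ] w 0.05683361301076151 65.69234132766724
```

>>> apply_moves(commands=[[0.6, [-0.226, 0.47, 0], [0, 0, 0.145]], [0.6, [-0.226, 0.47, 0], [0, 0, 0.145]], [0.6, [-0.226, 0.47, 0], [0, 0, 0.145]], [0.6, [-0.226, 0.47, 0], [0, 0, 0.145]], [0.6, [-0.226, 0.47, 0], [0, 0, 0.145]], [0.6, [-0.226, 0.47, 0], [0, 0, 0.145]], [0.6, [-0.226, 0.47, 0], [0, 0, 0.145]], [0.6, [-0.226, 0.47, 0], [0, 0, 0.145]]])

```text
t: 6.52
ee_pos: [0.5356, 0.2485, 0.099]
ee_rot: [[-0.96, -0.279, -0.001], [-0.279, 0.96, -0.001], [0.001, -0.0, -1.0]]
wrist_force: [0.0, 0.1, -4.2]
grip_width: 0.0569
finger_force: 66.0
```

```bash
python3 - <<'E'
from h import *
go([.539,.2504,.10],.284+np.pi/2)
a=robot.capture("top")[...,::-1];b=robot.capture("scene")[...,::-1]
go([.539,.2504,.037],.284+np.pi/2)
cv2.imwrite("pics/ht.png",a);cv2.imwrite("pics/hs.png",b)
cv2.imwrite("pics/h.png",np.hstack([cv2.resize(a[215:320,130:230],None,fx=4,fy=4,interpolation=2),cv2.resize(b[115:220,360:460],None,fx=4,fy=4,interpolation=2)]))
E
```

```text
t 6.525 ee [0.5356 0.2485 0.099 ] shift [-0.0075  0.0017 -0.002 ] turn [-0.0003 -0.0006 -0.001 ] F [ 0.03  0.11 -4.2 ] w 0.05688913632982828 66.03952288627625
t 6.625 ee [0.5358 0.2489 0.0992] shift [-0.007   0.0011  0.1245] turn [-0.0001 -0.0003 -0.001 ] F [ 0.25  0.07 -3.75] w 0.05675199923341383 66.03930830955505
```

View pics/h.png

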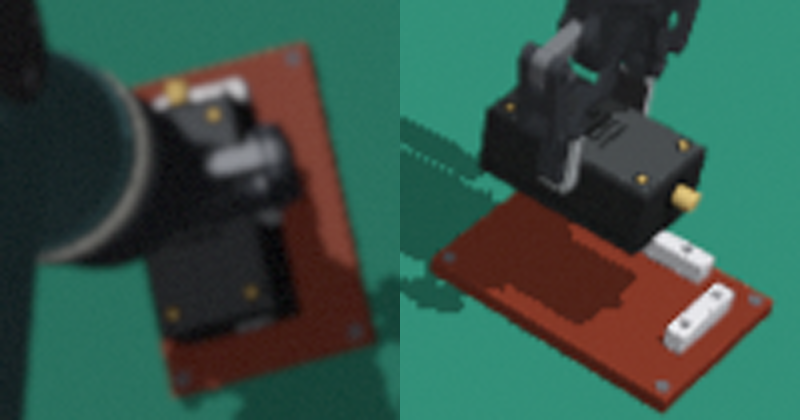

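The unit is held parallel to the plate, behind and right of the corner. I'll lower it to just above the plate.

>>> apply_moves(commands=[[0.6, [-0.003, 0, 0.04], [0, 0, 0]], [0.6, [-0.003, 0, 0.08], [0, 0, 0]], [0.6, [-0.003, 0, 0.11], [0, 0, 0]], [0.6, [-0.003, 0, 0.128], [0, 0, 0]], [0.6, [-0.003, 0, 0.13], [0, 0, 0]], [0.6, [-0.003, 0, 0.13], [0, 0, 0]], [0.6, [-0.003, 0, 0.13], [0, 0, 0]]])

```text
t: 7.5
ee_pos: [0.5376, 0.2508, 0.0349]
ee_rot: [[-0.96, -0.28, 0.001], [-0.28, 0.96, 0.0], [-0.001, -0.0, -1.0]]
wrist_force: [-0.6, -0.7, -3.8]
grip_width: 0.0571
finger_force: 66.1
```

>>> apply_moves(commands=[[0.6, [0, 0, 0.002], [0, 0, 0]], [0.6, [0, 0, 0.004], [0, 0, 0]], [0.6, [0, 0, 0.004], [0, 0, 0]]])

```text
t: 7.88
ee_pos: [0.537, 0.2506, 0.0322]
ee_rot: [[-0.96, -0.28, -0.0], [-0.28, 0.96, -0.0], [0.0, -0.0, -1.0]]
wrist_force: [0.6, -0.1, -4.0]
grip_width: 0.0567
finger_force: 66.1
```

>>> apply_moves(commands=[[0.6, [0, 0, 0.001], [0, 0, 0]], [0.6, [0, 0, 0.001], [0, 0, 0]], [0.6, [0, 0, 0.001], [0, 0, 0]]])

```text
t: 8.25
ee_pos: [0.5371, 0.2506, 0.0318]
ee_rot: [[-0.96, -0.28, -0.0], [-0.28, 0.96, -0.0], [0.0, -0.0, -1.0]]
wrist_force: [-0.9, -0.8, -4.9]
grip_width: 0.0568
finger_force: 66.2
```

>>> apply_moves(commands=[[0.6, [0, 0, 0.001], [0, 0, 0]], [0.6, [0, 0, 0.001], [0, 0, 0]], [0.6, [0, 0, 0.001], [0, 0, 0]]])

```text
t: 8.62
ee_pos: [0.5371, 0.2506, 0.0317]
ee_rot: [[-0.96, -0.28, 0.0], [-0.28, 0.96, -0.0], [-0.0, -0.0, -1.0]]
wrist_force: [-2.6, -0.4, 5.6]
grip_width: 0.0565
finger_force: 67.0
```

Touchdown was felt at z=0.0317. I'll back off slightly, then slide toward the long stop (tool +y).

>>> apply_moves(commands=[[0.6, [0, 0, -0.0006], [0, 0, 0]], [0.6, [0, 0.006, -0.0006], [0, 0, 0]], [0.6, [0, 0.014, -0.0006], [0, 0, 0]], [0.6, [0, 0.022, -0.0006], [0, 0, 0]], [0.6, [0, 0.022, -0.0006], [0, 0, 0]], [0.6, [0, 0.022, -0.0006], [0, 0, 0]]])

```text
t: 9.38
ee_pos: [0.5345, 0.2618, 0.0317]
ee_rot: [[-0.96, -0.28, 0.001], [-0.28, 0.96, 0.001], [-0.001, 0.001, -1.0]]
wrist_force: [3.0, -0.3, 3.0]
grip_width: 0.0569
finger_force: 66.9
```

>>> apply_moves(commands=[[0.6, [0, 0.002, 0], [0, 0, 0]], [0.6, [0, 0.002, 0], [0, 0, 0]]])

```text
t: 9.62
ee_pos: [0.5343, 0.2621, 0.0318]
ee_rot: [[-0.96, -0.281, 0.001], [-0.281, 0.96, 0.0], [-0.001, -0.0, -1.0]]
wrist_force: [2.6, -2.4, 3.3]
grip_width: 0.057
finger_force: 66.9
```

>>> apply_moves(commands=[[0.6, [0, 0.002, -0.0003], [0, 0, 0]], [0.6, [0, 0.002, -0.0003], [0, 0, 0]], [0.6, [0, 0.002, -0.0003], [0, 0, 0]]])

```text
t: 10.0
ee_pos: [0.5336, 0.263, 0.0317]
ee_rot: [[-0.96, -0.28, 0.0], [-0.28, 0.96, -0.0], [-0.0, -0.0, -1.0]]
wrist_force: [3.1, -2.9, 2.1]
grip_width: 0.0567
finger_force: 66.8
```

>>> apply_moves(commands=[[0.6, [0, 0.002, 0], [0, 0, 0]], [0.6, [0, 0.002, 0], [0, 0, 0]], [0.6, [0, 0.002, 0], [0, 0, 0]]])

```text
t: 10.38
ee_pos: [0.533, 0.2639, 0.0317]
ee_rot: [[-0.96, -0.28, -0.0], [-0.28, 0.96, -0.0], [0.0, -0.0, -1.0]]
wrist_force: [1.7, -3.7, 3.8]
grip_width: 0.0566
finger_force: 67.0
```

>>> apply_moves(commands=[[0.6, [0, 0.002, -0.0002], [0, 0, 0]], [0.6, [0, 0.002, -0.0002], [0, 0, 0]], [0.6, [0, 0.002, -0.0002], [0, 0, 0]]])

```text
t: 10.75
ee_pos: [0.5326, 0.2649, 0.0318]
ee_rot: [[-0.96, -0.28, -0.001], [-0.28, 0.96, -0.0], [0.001, -0.0, -1.0]]
wrist_force: [1.4, -3.9, 3.1]
grip_width: 0.0569
finger_force: 66.9
```

>>> apply_moves(commands=[[0.6, [0, 0.002, -0.0002], [0, 0, 0]], [0.6, [0, 0.002, -0.0002], [0, 0, 0]], [0.6, [0, 0.002, -0.0002], [0, 0, 0]]])

```text
t: 11.12
ee_pos: [0.5325, 0.2653, 0.0318]
ee_rot: [[-0.96, -0.281, -0.0], [-0.281, 0.96, -0.001], [0.001, -0.001, -1.0]]
wrist_force: [1.5, -6.7, 3.9]
grip_width: 0.0566
finger_force: 66.8
```

Long stop contact felt. Easing off slightly, I'll slide toward the short stop (tool −x).

>>> apply_moves(commands=[[0.6, [0, -0.001, -0.0002], [0, 0, 0]], [0.6, [-0.008, -0.001, -0.0002], [0, 0, 0]], [0.6, [-0.016, -0.001, -0.0002], [0, 0, 0]], [0.6, [-0.024, -0.001, -0.0002], [0, 0, 0]], [0.6, [-0.026, -0.001, -0.0002], [0, 0, 0]], [0.6, [-0.026, -0.001, -0.0002], [0, 0, 0]]])

```text
t: 11.88
ee_pos: [0.5366, 0.2665, 0.0318]
ee_rot: [[-0.96, -0.281, -0.015], [-0.281, 0.96, -0.005], [0.016, -0.001, -1.0]]
wrist_force: [-17.8, -10.2, 23.2]
grip_width: 0.0569
finger_force: 69.4
```

>>> apply_moves(commands=[[0.6, [-0.002, 0, -0.0002], [0, 0, 0]], [0.6, [-0.002, 0, -0.0002], [0, 0, 0]], [0.6, [-0.002, 0, -0.0002], [0, 0, 0]]])

```text
t: 12.25
ee_pos: [0.5366, 0.2665, 0.0318]
ee_rot: [[-0.96, -0.281, -0.017], [-0.281, 0.96, -0.006], [0.018, -0.001, -1.0]]
wrist_force: [-20.0, -10.8, 25.4]
grip_width: 0.0566
finger_force: 69.5
```

```bash
python3 - <<'E'
from h import *
a=robot.capture("top")[...,::-1];b=robot.capture("scene")[...,::-1]
cv2.imwrite("pics/kt.png",a);cv2.imwrite("pics/ks.png",b)
cv2.imwrite("pics/k.png",np.hstack([cv2.resize(a[215:315,140:220],None,fx=5,fy=5,interpolation=2),cv2.resize(b[130:230,370:450],None,fx=5,fy=5,interpolation=2)]))
E
```

```text
(no output)
```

View pics/k.png

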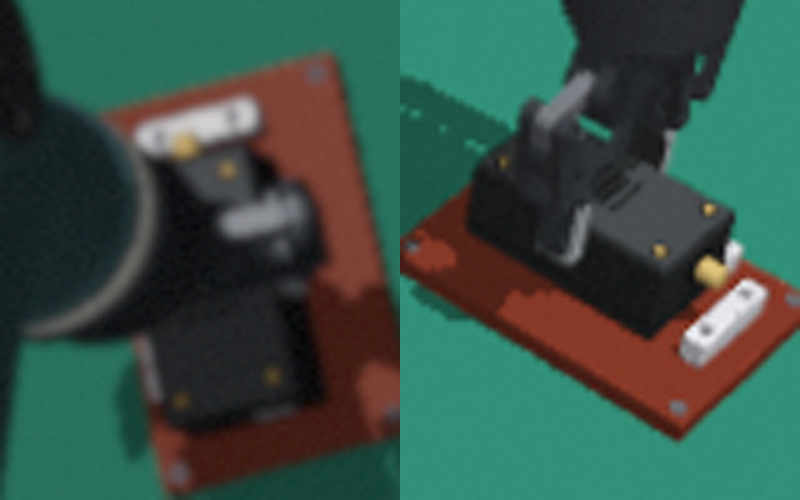

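The unit is still about 13 mm short. It is jammed by friction, with about 29 N pressing down. I'll take off the push, lift slightly and look at the numbers.

>>> apply_moves(commands=[[0.6, [0.01, -0.001, 0], [0, 0, 0]], [0.6, [0.018, -0.002, -0.002], [0, 0, 0]], [0.6, [0.018, -0.002, -0.003], [0, 0, 0]], [0.6, [0.018, -0.002, -0.003], [0, 0, 0]]])

```text
t: 12.85
ee_pos: [0.5379, 0.2663, 0.0332]
ee_rot: [[-0.96, -0.28, -0.0], [-0.28, 0.96, 0.0], [0.0, 0.0, -1.0]]
wrist_force: [0.3, 0.2, -3.7]
grip_width: 0.0569
finger_force: 66.1
```

```bash
python3 -c "
from h import *
go([.5492,.2690,.0325],.284+np.pi/2);print(robot.get_obs()['torque'])"
```

```text
t 12.85 ee [0.5379 0.2663 0.0332] shift [-0.0232 -0.0011  0.0015] turn [ 0.0002 -0.0002  0.0001] F [ 0.35  0.25 -3.68] w 0.05691768105861987 66.11685276031494
[-0.00299224 -0.05613225 -0.00399353]
```

>>> apply_moves(commands=[[0.6, [-0.006, -0.001, 0], [0, 0, 0]], [0.6, [-0.012, -0.001, 0], [0, 0, 0]], [0.6, [-0.018, -0.001, 0], [0, 0, 0]], [0.6, [-0.018, -0.001, 0], [0, 0, 0]]])

```text
t: 13.35
ee_pos: [0.5471, 0.2681, 0.0337]
ee_rot: [[-0.96, -0.28, 0.0], [-0.28, 0.96, 0.0], [-0.0, -0.0, -1.0]]
wrist_force: [0.1, 0.1, -4.2]
grip_width: 0.0568
finger_force: 66.1
```

>>> apply_moves(commands=[[0.6, [-0.002, 0, 0], [0, 0, 0]], [0.6, [-0.002, 0, 0], [0, 0, 0]], [0.6, [-0.002, 0, 0], [0, 0, 0]]])

```text
t: 13.72
ee_pos: [0.5475, 0.2682, 0.0336]
ee_rot: [[-0.96, -0.28, -0.0], [-0.28, 0.96, -0.0], [0.0, -0.0, -1.0]]
wrist_force: [0.4, -0.1, -3.0]
grip_width: 0.0568
finger_force: 66.1
```

>>> apply_moves(commands=[[0.6, [-0.002, 0, 0], [0, 0, 0]], [0.6, [-0.002, 0, 0], [0, 0, 0]], [0.6, [-0.002, 0, 0], [0, 0, 0]]])

```text
t: 14.1
ee_pos: [0.5486, 0.2685, 0.0336]
ee_rot: [[-0.96, -0.28, -0.0], [-0.28, 0.96, -0.0], [0.0, -0.0, -1.0]]
wrist_force: [0.3, 0.9, -3.6]
grip_width: 0.0567
finger_force: 66.1
```

>>> apply_moves(commands=[[0.6, [-0.002, 0, 0], [0, 0, 0]], [0.6, [-0.002, 0, 0], [0, 0, 0]], [0.6, [-0.002, 0, 0], [0, 0, 0]]])

```text
t: 14.48
ee_pos: [0.5494, 0.2688, 0.0336]
ee_rot: [[-0.96, -0.28, -0.0], [-0.28, 0.96, -0.0], [0.0, -0.0, -1.0]]
wrist_force: [-0.3, -0.8, -3.5]
grip_width: 0.0565
finger_force: 66.1
```

>>> apply_moves(commands=[[0.6, [-0.002, 0, 0], [0, 0, 0]], [0.6, [-0.002, 0, 0], [0, 0, 0]], [0.6, [-0.002, 0, 0], [0, 0, 0]]])

```text
t: 14.85
ee_pos: [0.55, 0.2689, 0.0335]
ee_rot: [[-0.96, -0.28, -0.001], [-0.28, 0.96, -0.0], [0.001, -0.0, -1.0]]
wrist_force: [-1.5, -0.0, -2.5]
grip_width: 0.0571
finger_force: 66.2
```

>>> apply_moves(commands=[[0.6, [-0.001, 0, 0], [0, 0, 0]], [0.6, [-0.001, 0, 0], [0, 0, 0]], [0.6, [-0.001, 0, 0], [0, 0, 0]]])

```text
t: 15.22
ee_pos: [0.55, 0.2689, 0.0335]
ee_rot: [[-0.96, -0.28, -0.002], [-0.28, 0.96, -0.001], [0.002, -0.0, -1.0]]
wrist_force: [-5.1, -1.7, -0.7]
grip_width: 0.0571
finger_force: 66.3
```

Short stop contact at fixture x ≈ 3.7 mm, as expected. I'll back off slightly and lower to the plate.

>>> apply_moves(commands=[[0.6, [0.002, 0, 0], [0, 0, 0]], [0.6, [0.002, 0, 0.0015], [0, 0, 0]], [0.6, [0.002, 0, 0.003], [0, 0, 0]], [0.6, [0.002, 0, 0.0034], [0, 0, 0]], [0.6, [0.002, 0, 0.0034], [0, 0, 0]]])

```text
t: 15.85
ee_pos: [0.55, 0.269, 0.0319]
ee_rot: [[-0.96, -0.28, 0.0], [-0.28, 0.96, -0.0], [-0.0, -0.0, -1.0]]
wrist_force: [-3.5, -0.6, -1.4]
grip_width: 0.0567
finger_force: 66.3
```

>>> apply_moves(commands=[[0.6, [0, 0, 0.0005], [0, 0, 0]], [0.6, [0, 0, 0.0005], [0, 0, 0]], [0.6, [0, 0, 0.0005], [0, 0, 0]]])

```text
t: 16.23
ee_pos: [0.5501, 0.2689, 0.0318]
ee_rot: [[-0.96, -0.28, 0.0], [-0.28, 0.96, -0.0], [-0.0, -0.0, -1.0]]
wrist_force: [-3.3, -1.5, -0.3]
grip_width: 0.0569
finger_force: 66.4
```

>>> apply_moves(commands=[[0.6, [0, 0.002, 0], [0, 0, 0]], [0.6, [0, 0.002, 0], [0, 0, 0]], [0.6, [0, 0.002, 0], [0, 0, 0]]])

```text
t: 16.6
ee_pos: [0.5499, 0.2692, 0.0318]
ee_rot: [[-0.96, -0.281, 0.0], [-0.281, 0.96, -0.001], [0.0, -0.001, -1.0]]
wrist_force: [-2.5, -4.7, 0.6]
grip_width: 0.0573
finger_force: 66.5
```

>>> apply_moves(commands=[[0.6, [0, 0.001, 0], [0, 0, 0]], [0.6, [0, 0.001, 0], [0, 0, 0]], [0.6, [0, 0.001, 0], [0, 0, 0]]])

```text
t: 16.98
ee_pos: [0.5498, 0.2696, 0.0318]
ee_rot: [[-0.96, -0.28, 0.0], [-0.28, 0.96, -0.001], [0.0, -0.001, -1.0]]
wrist_force: [-2.6, -4.3, -0.2]
grip_width: 0.0566
finger_force: 66.5
```

>>> apply_moves(commands=[[0.6, [0, 0.002, 0], [0, 0, 0]], [0.6, [0, 0.002, 0], [0, 0, 0]], [0.6, [0, 0.002, 0], [0, 0, 0]]])

```text
t: 17.35
ee_pos: [0.5496, 0.2703, 0.0318]
ee_rot: [[-0.96, -0.281, 0.0], [-0.281, 0.96, -0.002], [0.0, -0.002, -1.0]]
wrist_force: [-1.1, -5.8, -1.0]
grip_width: 0.0567
finger_force: 66.6
```

>>> apply_moves(commands=[[0.6, [0, 0.001, 0], [0, 0, 0]], [0.6, [0, 0.001, 0], [0, 0, 0]], [0.6, [0, 0.001, 0], [0, 0, 0]]])

```text
t: 17.73
ee_pos: [0.5496, 0.2703, 0.0318]
ee_rot: [[-0.96, -0.281, 0.0], [-0.281, 0.96, -0.002], [0.0, -0.002, -1.0]]
wrist_force: [-2.1, -7.6, -0.1]
grip_width: 0.0567
finger_force: 66.6
```

Now seated on the long stop (y 7.1 mm, same as the earlier contact). I'll build both pushes gently.

>>> apply_moves(commands=[[0.6, [-0.001, 0.001, 0], [0, 0, 0]], [0.6, [-0.002, 0.002, 0], [0, 0, 0]], [0.6, [-0.002, 0.002, 0], [0, 0, 0]], [0.6, [-0.002, 0.002, 0], [0, 0, 0]]])

```text
t: 18.23
ee_pos: [0.5496, 0.2704, 0.0318]
ee_rot: [[-0.96, -0.281, -0.001], [-0.281, 0.96, -0.004], [0.002, -0.004, -1.0]]
wrist_force: [-3.3, -12.3, 3.9]
grip_width: 0.0572
finger_force: 67.0
```

```bash
cat > f.py <<'E'
from h import *
o=robot.get_obs();th=.284;c,s=np.cos(th),np.sin(th);A=np.array([[c,s],[-s,c]])
print(o["t"],"Ffix",A@o["wrist_force"][:2],o["wrist_force"][2],"pos",A@(o["ee_pos"][:2]-np.array([.548,.2624])),o["ee_pos"][2],"tq",np.round(o["torque"],2),np.round(o["ee_rot"],3)[:,2], o["ee_rot"][0][1])
E
python3 f.py
```

```text
18.225 Ffix [ -6.56211908 -10.84783848] 3.8904749629075996 pos [0.00376149 0.00720398] 0.0318359511229849 tq [-2.01  0.38 -0.08] [-0.001 -0.004 -1.   ] -0.2810572789565163
```

>>> apply_moves(commands=[[0.6, [-0.002, 0.001, -0.0004], [0, 0, 0]], [0.6, [-0.004, 0.002, -0.0006], [0, 0, 0]], [0.6, [-0.004, 0.002, -0.0006], [0, 0, 0]], [0.6, [-0.004, 0.002, -0.0006], [0, 0, 0]]])

```text
t: 18.73
ee_pos: [0.5496, 0.2704, 0.0319]
ee_rot: [[-0.96, -0.281, -0.004], [-0.281, 0.96, -0.006], [0.006, -0.005, -1.0]]
wrist_force: [-6.1, -16.3, 5.7]
grip_width: 0.0567
finger_force: 67.3
```

```bash
python3 f.py
```

```text
18.725 Ffix [-10.36584418 -13.91037216] 5.727096000553989 pos [0.00373955 0.00726293] 0.031866971866639685 tq [-2.62  0.71 -0.14] [-0.004 -0.006 -1.   ] -0.28133831100721735
```

>>> apply_moves(commands=[[0.6, [-0.002, 0, -0.001], [0, 0, 0]], [0.6, [-0.004, 0, -0.0016], [0, 0, 0]], [0.6, [-0.004, 0, -0.0016], [0, 0, 0]], [0.6, [-0.004, 0, -0.0016], [0, 0, 0]]])

```text
t: 19.23
ee_pos: [0.5495, 0.2704, 0.0319]
ee_rot: [[-0.96, -0.281, -0.008], [-0.281, 0.96, -0.008], [0.009, -0.005, -1.0]]
wrist_force: [-8.5, -17.5, 4.3]
grip_width: 0.0568
finger_force: 67.1
```

```bash
python3 - <<'E'
exec(open("f.py").read())
a=robot.capture("top")[...,::-1];b=robot.capture("scene")[...,::-1]
cv2.imwrite("pics/et.png",a);cv2.imwrite("pics/es.png",b)
cv2.imwrite("pics/e.png",np.hstack([cv2.resize(a[215:315,140:220],None,fx=5,fy=5,interpolation=2),cv2.resize(b[130:230,370:450],None,fx=5,fy=5,interpolation=2)]))
exec(open("f.py").read())
E
```

```text
19.225 Ffix [-13.08479714 -14.44723894] 4.315301327934587 pos [0.0037258 0.0072614] 0.03192326170467116 tq [-2.71  1.02 -0.2 ] [-0.008 -0.008 -1.   ] -0.28133638451453497
19.325 Ffix [-13.15713064 -14.06609445] 5.232651759017463 pos [0.00373436 0.00725855] 0.03191102226698053 tq [-2.75  0.99 -0.12] [-0.008 -0.008 -1.   ] -0.2813085538894885
```

View pics/e.png

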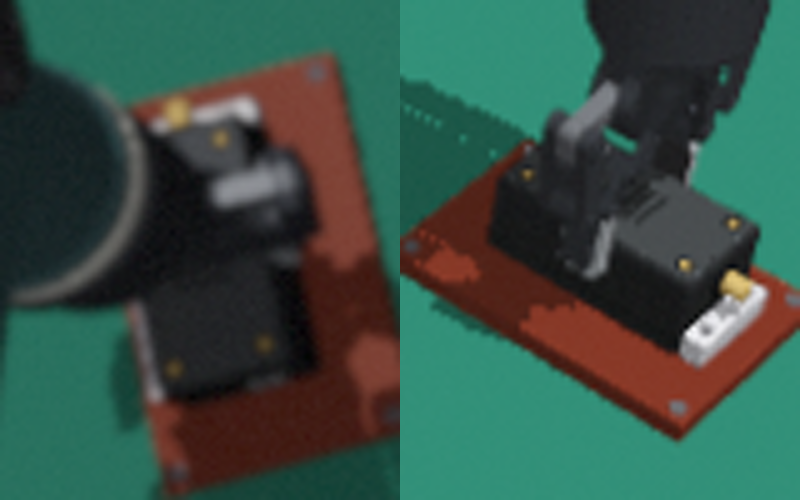

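The picture shows the socket end against the short stop, with the socket passing over it at about (735,285) in the scene crop. I'll check the pose from the rings.

```bash
python3 - <<'E'
from h import *
a=cv2.imread("pics/et.png").astype(float);b=cv2.imread("pics/es.png").astype(float)
br=lambda i:i[...,2]-i[...,0]
C=lambda x,y,ox,oy:((x+.5)/5-.5+ox,(y+.5)/5-.5+oy)
th=.284;c,s=np.cos(th),np.sin(th);A=np.array([[c,s],[-s,c]]);O=np.array([.548,.2624])
T={"f-":(221,138),"r+":(175,370),"r-":(265,345)};S={"f+":(333,224),"f-":(284,265),"r-":(128,174)}
off={"f+":(.0441,.0189),"f-":(.0441,-.0189),"r+":(-.0441,.0189),"r-":(-.0441,-.0189)}
P={}
for n,D,im,o in(("top",T,a,(140,215)),("scene",S,b,(370,130))):
    for k,v in D.items():
        p=refine(br(im),C(*v,*o));P[n,k]=p;X=onz(n,p,.0555)[:2];print(n,k,p.round(2),"origin est in fixture",((A@(X-O))-off[k]).round(4))
for k in("f-","r-"):
    X,e=tri(P["top",k],P["scene",k]);print(k,X.round(4),round(e,4))
E
```

```text
top f- [183.65 242.32] origin est in fixture [0.0041 0.007 ]
top r+ [174.35 288.35] origin est in fixture [0.004  0.0072]
top r- [192.44 283.35] origin est in fixture [0.0041 0.0073]
scene f+ [436.18 174.27] origin est in fixture [0.0042 0.007 ]
scene f- [426.64 182.62] origin est in fixture [0.0042 0.0074]
scene r- [394.88 164.19] origin est in fixture [0.0032 0.008 ]
f- [0.5976 0.2646 0.0556] 0.0002
r- [0.5128 0.2396 0.0567] 0.0
```

Home in both axes and square. The rear is raised about 0.6°, so I'll level it with a small turn and check the forces.

>>> apply_moves(commands=[[0.6, [0, 0, 0], [0, -0.004, 0]], [0.6, [-0.001, 0, 0], [0, -0.008, 0]], [0.6, [-0.001, 0, 0], [0, -0.008, 0]], [0.6, [-0.001, 0, 0], [0, -0.008, 0]], [0.6, [-0.001, 0, 0], [0, -0.008, 0]], [0.6, [-0.001, 0, 0], [0, -0.008, 0]]])

```text
t: 20.08
ee_pos: [0.5497, 0.2704, 0.0319]
ee_rot: [[-0.96, -0.281, 0.004], [-0.281, 0.96, -0.004], [-0.002, -0.005, -1.0]]
wrist_force: [-8.8, -17.9, 5.4]
grip_width: 0.0566
finger_force: 67.3
```

```bash
python3 f.py
```

```text
20.075 Ffix [-13.50323308 -14.73010455] 5.388181215878931 pos [0.00386433 0.00724699] 0.03187833891994921 tq [-2.87  1.52 -0.13] [ 0.004 -0.004 -1.   ] -0.28128098596627255
```

>>> apply_moves(commands=[[0.6, [-0.003, 0, -0.0006], [0, 0, 0]], [0.6, [-0.006, 0.001, -0.0012], [0, -0.002, 0]], [0.6, [-0.006, 0.001, -0.0012], [0, -0.002, 0]], [0.6, [-0.006, 0.001, -0.0012], [0, -0.002, 0]], [0.6, [-0.006, 0.001, -0.0012], [0, -0.002, 0]], [0.6, [-0.006, 0.001, -0.0012], [0, -0.002, 0]]])

```text
t: 20.82
ee_pos: [0.5497, 0.2705, 0.0319]
ee_rot: [[-0.96, -0.281, 0.002], [-0.281, 0.96, -0.006], [0.0, -0.006, -1.0]]
wrist_force: [-11.9, -20.6, 8.7]
grip_width: 0.0571
finger_force: 67.6
```

```bash
python3 f.py
```

```text
20.825 Ffix [-17.21493475 -16.4379317 ] 8.740157166016607 pos [0.00386021 0.00728491] 0.031897711323595306 tq [-3.24  2.18 -0.18] [ 0.002 -0.006 -1.   ] -0.2814522054536071
```

>>> apply_moves(commands=[[0.6, [0, 0, -0.001], [0, 0, 0]], [0.6, [0, 0, -0.002], [0, 0, 0]], [0.6, [0, 0, -0.002], [0, 0, 0]], [0.6, [0, 0, -0.002], [0, 0, 0]], [0.6, [0, 0, -0.002], [0, 0, 0]]])

```text
t: 21.45
ee_pos: [0.5497, 0.2705, 0.032]
ee_rot: [[-0.96, -0.281, 0.001], [-0.281, 0.96, -0.006], [0.0, -0.006, -1.0]]
wrist_force: [-12.0, -20.2, 0.9]
grip_width: 0.0565
finger_force: 66.7
```

```bash
python3 f.py
```

```text
21.45 Ffix [-17.21669876 -16.03686452] 0.8963384209858495 pos [0.00387614 0.00728314] 0.031959843468446825 tq [-3.22  1.74 -0.21] [ 0.001 -0.006 -1.   ] -0.2813762192918316
```

```bash
python3 -c "
from plant import robot
print(robot.job_done())"
```

```text
the job is handed in; nothing more can be done
None
```

I handed the job in with the loose housing level on the free fixture's plate and in the corner, socket end at the short stop. The gripper is still holding it, pushing about 17 N toward the short stop and 16 N toward the long stop (less on the stops themselves after friction); no verdict came back.

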